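Sort sealed nutrient tins by heft on the plant-lab bench

ROBOT

A 7-joint arm with a two-finger parallel gripper is mounted at the origin on the work surface. World frame = base frame: x ahead of the robot, y to its left, z up, the work surface at z = 0. Lengths are in mm, angles in rad, forces in N, time in s.
With the tool pointing down it reaches from about 400 to 925 mm from the base axis. Payload 4.1 kg.
Tool frame: the origin (TCP) lies on the front face of the gripper's body, between the roots of the fingers; the fingertips stand 73 mm ahead of it and the grasp point (between the pads) lies 54 mm ahead of it (nose_length is the distance from the TCP to the fingertips, in mm); z points along the fingers, y is the line along which they close (so a half turn about z gives the same grasp; the last joint's range is limited). The gripper opens to 85 mm and grips with 20 to 120 N. Pads are 22 mm wide; open, the fingers measure 114 mm over their backs; the gripper's body (76 mm by 85 mm) begins 54 mm behind the grasp point. The pads swing forward as they close: fully open they stand 13 mm farther back than shut.
Start: joints at [-1.333, 0.398, 0.045, 1.537, -0.019, 1.207, -0.051], TCP at [214.781, 613.516, 303.947] pointing down, gripper open.
Joint ranges: [-2.82, 2.82], [-0.49, 2.23], [-1.37, 1.46], [0, 2.46], [-1.36, 4.5], [0.23, 2], [-2.94, 2.94]. Speed limits (rad/s): [2.57, 2.57, 3.14, 3.14, 3.14, 3.14, 3.14].

INTERFACE

Orientations are given as a 3x3 rotation matrix whose columns are the frame's x, y, z axes.
In Python, from bench import read_state, grab_frame, job_done, recognise, masks_of, nose_length gives the robot as it stands.
- The arm moves only by the shell command python3 -m inch 'ROWS' [FORCE]. ROWS is JSON, a list of rows, each a list of 7 numbers: the shift along the tool's x, y, z as a fraction of full scale, then the turn, a rotation vector about the tool's x, y, z as a fraction of full scale, then the opening, from -1 (shut) to 1 (fully open), so that 0 is half open. A call has exactly 8 rows; each row shifts and turns the commanded pose from where the row before left it, along the tool's axes as they then stand; what a row does not reach is not made up. Full scale, the value 1, is 0.02 m for a shift and 5 degrees for a turn. A row lasts 1/8 s, in which the tool goes at most 62.5 mm and 10.7 degrees, less where a joint would pass 70% of its speed; a pose out of reach is approached as far as the arm can. A call with a number of a shift or a turn outside -1 to 1 is refused whole. A call with a gripper value outside its range is refused whole. The fingers move at their own pace and stop on an object; FORCE is the grip in N (left out, the last holds). Time passes only in rows, so rows that do not move let the fingers close, or fill a call up. It gives the time, the measured TCP pose, the force, the opening and the grip force at its end, in the units of the state.
- read_state(): the state, without advancing time (a new reading comes with each control period).
- grab_frame(name): name is "scene" or "side" or "wrist"; returns a dict with "frame" (384x512x3 uint8, blue, green, red), "range_z" (384x512 float32, mm along the optical axis (not along the pixel's ray), 0 where there is no reading), "camera_matrix" (3x3 intrinsics, pixels), "cam_to_world" (4x4, takes a point from camera to world coordinates). Camera axes: x right, y down, z forward; pixel columns grow to the right and rows downward; lengths in mm; the calibration is good to about 2 mm. A picture is of the moment at which its call begins.
- job_done(): hands the job in; it is judged then, once.
Trained networks look in a picture, given as the dict that the camera call returned (one of the last four; its "shot" number tells which), for a name from the list of things; names that differ only in an ending like _2 or _b are one class to them, and where a whole thing is asked for, a point or a joint stands for the part that bears it (a point fixed in the world has none). Each returns a list of dicts, best first, with "conf" (0 to 1); they miss things now and then, are a little off and sometimes report something else, mostly with a low value. They report only what shows in the picture. A call takes as long as a camera call.
- recognise(picture, label): "bbox" ([left, top, width, height] in pixels, round what is visible of it).
- masks_of(picture, label): "pixels" (384x512 bool, what is visible of it) and "bbox" ([left, top, width, height] in pixels, round what is visible of it).
The state is a dict: "clock": time; "joint_pos": joint angles; "joint_vel": joint speeds; "joint_efforts": joint torques, N m; "tool_pos": TCP position; "orientation": TCP orientation; "ft_force": force on the tool from outside, world axes, zero at the start; "moment": the same for the moment, N m; "width": finger opening in mm; "grip_force": force on a finger pad.
Only numpy, scipy, OpenCV 4.12 (cv2) and the standard library are available. Lean on these libraries where they do the work, as an engineer would, in place of code of your own. Each camera call takes 0.05 s, during which the arm holds its last target. There are 200 camera calls.

TASK

Three identical sealed nutrient tins with blue lids stand on the bench; pick each up, judge by its weight whether it is full (about 540 g) or nearly empty (about 125 g), and stand full tins in the green tray and nearly empty ones in the yellow tray, one tin to a bay, upright on the tray's floor. Keep the tins upright, set them down rather than drop them, and do not knock or shift the bottle, jar, tomato, dishes or spatula.

Things in the scene. Friction and masses are not known exactly. Their poses are not given: they have to be found in the camera images.
- tin_1: Sealed aluminium tin, white label band, blue lid: upright block 62 mm long (own x), 46 mm wide (own y), 95 mm high, sides flush. Origin: centre of its underside, z up. Full about 540 g (490 to 590), nearly empty about 125 g (120 to 130); looks the same. One or two of the three are full, any of them. The fill may shift 1 to 2 mm inside. Grip either pair of sides.
- tin_2: Sealed aluminium tin, white label band, blue lid: upright block 62 mm long (own x), 46 mm wide (own y), 95 mm high, sides flush. Origin: centre of its underside, z up. Full about 540 g (490 to 590), nearly empty about 125 g (120 to 130); looks the same. One or two of the three are full, any of them. The fill may shift 1 to 2 mm inside. Grip either pair of sides.
- tin_3: Sealed aluminium tin, white label band, blue lid: upright block 62 mm long (own x), 46 mm wide (own y), 95 mm high, sides flush. Origin: centre of its underside, z up. Full about 540 g (490 to 590), nearly empty about 125 g (120 to 130); looks the same. One or two of the three are full, any of them. The fill may shift 1 to 2 mm inside. Grip either pair of sides.
- green_tray: Green tray, fixed, 182 mm long (own x), 68 mm wide (own y), walls 28 mm high, floor 5 mm above the bench. Origin: centre of its underside. Two bays, each 74 (own x) by 60 mm (own y) inside, centred at own x = -50 and +50 mm, y = 0; solid web 26 mm between, as high as the walls. A tin stands in a bay long side along tray x. Left or right of the tins by chance. For full tins.
- yellow_tray: Yellow tray, fixed, 182 mm long (own x), 68 mm wide (own y), walls 28 mm high, floor 5 mm above the bench. Origin: centre of its underside. Two bays, each 74 (own x) by 60 mm (own y) inside, centred at own x = -50 and +50 mm, y = 0; solid web 26 mm between, as high as the walls. A tin stands in a bay long side along tray x. Left or right of the tins by chance. For nearly empty tins.
- amber_bottle: Loose amber glass bottle, 40 mm diameter, 115 mm high, standing close beside one of the tins. Origin: centre of its underside. Bystander.
- sample_jar: Loose green glass jar with a white cap, 44 mm diameter, 70 mm high, standing close beside one of the tins. Origin: centre of its underside. Bystander.
- tomato: Loose red tomato, 72 mm diameter, 55 mm high, beyond the tins. Origin: centre of its underside. Bystander.
- petri_dishes: Loose stack of two clear petri dishes, 88 mm diameter, 27 mm high, between the tins and the robot. Origin: centre of its underside. Bystander.
- spatula: Loose spatula, 190 mm long, lying on the bench beyond the tins, along its own x. Bystander.
- seedling_pot: Fixed terracotta pot with a leafy seedling, 86 mm diameter at the rim, pot 75 mm high, leaves about 120 mm across up to 210 mm high, beyond the tins. Origin: centre of its underside.

How it is judged:
By the outcome, as a careful person would: the job done as asked, in the order asked, and still so for the second after the job is handed in, with the robot touching nothing.
It also fails if it takes over 70 s, if anything falls off the work surface, if the arm or the gripper's body presses on something with over 40 N, if the wrist force passes 120 N, or if a joint passes its speed limit or range.

## Working session

There is one attempt and no reset: what is moved stays moved. The work goes in short steps, Python scripts to look and compute and a shell command to move; the robot and the scene stay as the last step left them, time stands still between calls to the robot, and variables do not carry over. Pictures are saved under pics/ and viewed, at most 10 in all, crops included, and the job is handed in when it is done.

```bash
ls; mkdir -p pics; cat > h.py <<'E'
import numpy as np, cv2
from bench import *
def cloud(p):
    K=p["camera_matrix"];T=p["cam_to_world"];z=p["range_z"]
    v,u=np.mgrid[:z.shape[0],:z.shape[1]]
    c=np.stack([(u-K[0,2])/K[0,0]*z,(v-K[1,2])/K[1,1]*z,z,np.ones_like(z)],-1)
    w=(c@np.array(T).T)[...,:3]; w[z<=0]=np.nan
    return w
E
python3 - <<'E'
from h import *
s=read_state(); print(s)
for n in ["scene","side"]:
    p=grab_frame(n); cv2.imwrite(f"pics/{n}0.png",p["frame"]); W=cloud(p)
    print(n,p["cam_to_world"].round(2).tolist())
    for l in ["tin_1","green_tray","yellow_tray","amber_bottle","sample_jar","tomato","petri_dishes","spatula","seedling_pot"]:
        for m in masks_of(p,l):
            if m["conf"]<.3: continue
            q=W[m["pixels"]]; q=q[~np.isnan(q[:,0])]
            if len(q)<10: continue
            zt=np.percentile(q[:,2],97); t=q[q[:,2]>zt-8]
            r=cv2.minAreaRect(t[:,:2].astype(np.float32))
            print(l,round(m["conf"],2),m["bbox"],"ztop",zt.round(),"rect",np.round(r[0]),np.round(r[1]),round(r[2],1),"med",np.median(q,0).round())
E
```

```text
pics
{'clock': 0.0, 'joint_pos': array([-1.33296856,  0.39919547,  0.04499612,  1.53788606, -0.01870869,
        1.20690331, -0.0507071 ]), 'joint_vel': array([-1.31912331e-03, -3.49258853e-05, -1.21467582e-03,  1.32126599e-03,
       -1.01516272e-03,  1.64601085e-04, -3.70046104e-04]), 'joint_efforts': array([ 7.16419381e-04, -4.75110269e+01,  1.36504892e+00, -2.54218787e+01,
        1.17431616e-02,  9.36864613e-03,  8.29114612e-06]), 'tool_pos': array([214.60530318, 613.02408626, 302.85762621]), 'orientation': array([[-9.43852975e-01,  3.30365354e-01, -5.42964918e-04],
       [ 3.30365781e-01,  9.43851079e-01, -1.89487586e-03],
       [-1.13523311e-04, -1.96786125e-03, -9.99998057e-01]]), 'ft_force': array([ 0.31228153,  0.25930589, -0.13467855]), 'moment': array([-0.06267229, -0.00916079, -0.04523634]), 'grip_force': 0.0, 'width': 85.2491581227721}
scene [[-0.81, 0.38, -0.44, 977.05], [0.58, 0.52, -0.62, 528.75], [-0.0, -0.76, -0.65, 595.07], [0.0, 0.0, 0.0, 1.0]]
tin_1 0.84 [231.8, 135.8, 33.2, 44.0] ztop 98.0 rect [554. -82.] [114.  62.] 79.4 med [559. -97.  71.]
tin_1 0.57 [311
[... 1657 characters left out ...]
[ 440. -313.] [184.  70.] 1.5 med [ 432. -312.    7.]
amber_bottle 0.91 [186.9, 140.5, 11.7, 39.3] ztop 115.0 rect [491. 192.] [16. 16.] 73.1 med [484. 183.  67.]
sample_jar 0.73 [243.7, 229.6, 13.4, 33.7] ztop 72.0 rect [ 477. -119.] [39. 36.] 41.8 med [ 470. -128.   60.]
tomato 0.86 [256.3, 126.9, 20.5, 19.6] ztop 57.0 rect [734. 183.] [52. 46.] 66.7 med [726. 171.  46.]
petri_dishes 0.91 [182.8, 205.7, 33.4, 35.1] ztop 30.0 rect [421.  22.] [87. 85.] 25.4 med [417.  15.  26.]
spatula 0.74 [315.2, 213.0, 66.1, 55.0] ztop 20.0 rect [ 692. -266.] [95. 18.] 89.0 med [ 691. -191.    4.]
seedling_pot 0.59 [290.7, 126.9, 37.5, 68.6] ztop 184.0 rect [727.  -1.] [22. 71.] 84.5 med [723. -19.  77.]
```

View pics/scene0.png

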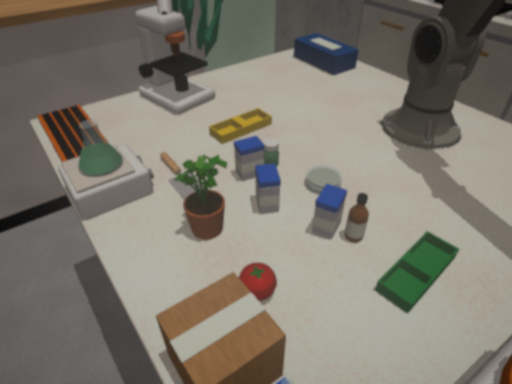

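View pics/side0.png

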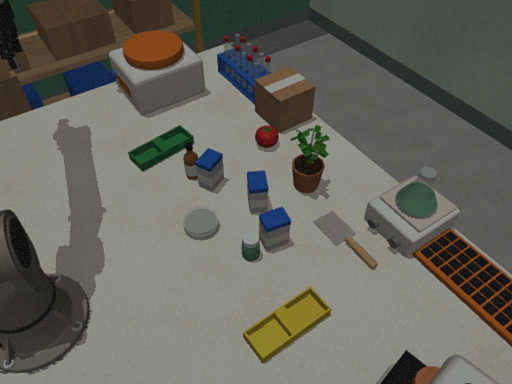

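```bash
cat >> h.py <<'E'
def plan(x,y,z,yaw,n=None):
    s=read_state();R=s["orientation"];p=s["tool_pos"]
    d=R.T@(np.array([x,y,z])-p)/20
    cur=np.degrees(np.arctan2(R[1,1],R[0,1])); t=(yaw-cur+90)%180-90
    print("pos",p.round(1),"yaw",round(cur,2),"tilt",R[:,2].round(4),"w",round(s["width"],1),"F",s["ft_force"].round(2),"t",round(s["clock"],2))
    print("shift units",d.round(3),"turn_z units",round(-t/5,3))
def lids():
    for n in ["scene","side"]:
        p=grab_frame(n);W=cloud(p);h=cv2.cvtColor(p["frame"],cv2.COLOR_BGR2HSV)
        m=(h[...,0]>105)&(h[...,0]<130)&(h[...,1]>120)&(W[...,2]>80)&(W[...,2]<115)&(abs(W[...,1])<420)&(W[...,0]<700)&(W[...,0]>300)
        k,L=cv2.connectedComponents(m.astype(np.uint8))
        for i in range(1,k):
            q=W[L==i]
            if len(q)<40: continue
            t=q[q[:,2]>np.percentile(q[:,2],90)-6];r=cv2.minAreaRect(t[:,:2].astype(np.float32))
            print(n,len(t),np.median(t[:,2]).round(1),np.round(r[0],1),np.round(r[1],1),round(r[2],1))
E
python3 - <<'E'
from h import *
lids(); plan(520,141.5,240,26)
E
```

```text
scene 244 96.9 [ 550.6 -111. ] [40.7 57.4] 81.3
scene 361 96.9 [582.3   7.4] [61.4 43.8] 61.8
scene 429 96.7 [523. 145.] [58.  43.4] 27.0
side 308 94.8 [517.9 138.7] [62.6 48.5] 23.0
side 332 94.9 [577.2   3.5] [62.8 44.6] 63.2
side 422 94.8 [ 543.5 -116.2] [48.9 60.6] 80.2
pos [214.8 613.5 304. ] yaw 70.71 tilt [ 1.e-04  1.e-04 -1.e+00] w 85.4 F [-0.26 -0.45 -0.29] t 1.1
shift units [-22.201 -17.234   3.196] turn_z units 8.941
```

```bash
python3 -m inch '[[-1,-0.78,0,0,0,0,1],[-1,-0.78,0,0,0,0,1],[-1,-0.78,0,0,0,0,1],[-1,-0.78,0,0,0,0,1],[-1,-0.78,0,0,0,0,1],[-1,-0.78,0,0,0,0,1],[-1,-0.78,0,0,0,0,1],[-1,-0.78,0,0,0,0,1]]' 50
python3 -m inch '[[-1,-0.78,0,0,0,0,1],[-1,-0.78,0,0,0,0,1],[-1,-0.78,0,0,0,0,1],[-1,-0.78,0,0,0,0,1],[-1,-0.78,0,0,0,0,1],[-1,-0.78,0,0,0,0,1],[-1,-0.78,0,0,0,0,1],[-1,-0.78,0,0,0,0,1]]'
python3 -m inch '[[-1,-0.78,0,0,0,0,1],[-1,-0.78,0,0,0,0,1],[-1,-0.78,0,0,0,0,1],[-1,-0.78,0,0,0,0,1],[-1,-0.78,0,0,0,0,1],[-1,-0.78,0,0,0,0,1],[-0.2,-0.07,0.3,0,0,1,1],[0,0,0.3,0,0,1,1]]'
python3 -m inch '[[0,0,0.3,0,0,1,1],[0,0,0.3,0,0,1,1],[0,0,0.3,0,0,1,1],[0,0,0.3,0,0,1,1],[0,0,0.3,0,0,1,1],[0,0,0.3,0,0,1,1],[0,0,0.3,0,0,0.95,1],[0,0,0,0,0,0,1]]'
python3 - <<'E'
from h import *
plan(520.3,141.8,240,25.5)
p=grab_frame("wrist"); cv2.imwrite("pics/w0.png",p["frame"]); W=cloud(p)
for l in ["tin_1","amber_bottle"]:
    for m in masks_of(p,l):
        q=W[m["pixels"]];q=q[~np.isnan(q[:,0])]
        if len(q)<10: continue
        zt=np.percentile(q[:,2],95);t=q[abs(q[:,2]-zt)<6];r=cv2.minAreaRect(t[:,:2].astype(np.float32))
        print(l,round(m["conf"],2),m["bbox"],zt.round(1),np.round(r[0],1),np.round(r[1],1),round(r[2],1))
E
```

```text
clock: 2.1
tool_pos: [325.5, 441.1, 304.1]
orientation: [[-0.944, 0.331, 0.0], [0.331, 0.944, 0.0], [-0.0, 0.001, -1.0]]
ft_force: [-0.5, -0.4, -0.0]
width: 85.1
grip_force: 0.0
clock: 3.1
tool_pos: [434.8, 270.4, 304.1]
orientation: [[-0.944, 0.331, 0.0], [0.331, 0.944, 0.001], [-0.0, 0.001, -1.0]]
ft_force: [-0.5, -0.1, -0.5]
width: 85.5
grip_force: 0.0
clock: 4.1
tool_pos: [520.2, 139.8, 291.9]
orientation: [[-0.87, 0.494, 0.001], [0.494, 0.87, 0.0], [-0.0, 0.001, -1.0]]
ft_force: [-0.6, -0.3, -0.5]
width: 85.5
grip_force: 0.0
clock: 5.1
tool_pos: [519.5, 140.7, 249.6]
orientation: [[-0.438, 0.899, -0.001], [0.899, 0.438, -0.0], [0.0, -0.001, -1.0]]
ft_force: [0.8, 0.5, 0.1]
width: 85.2
grip_force: 0.0
pos [519.5 140.7 249.6] yaw 25.97 tilt [-7.e-04 -0.e+00 -1.e+00] w 85.2 F [0.81 0.47 0.09] t 5.1
shift units [0.032 0.058 0.482] turn_z units 0.095
tin_1 0.75 [217.6, 142.6, 82.9, 80.5] 94.8 [520.6 144.2] [63.  46.6] 26.3
tin_1 0.63 [210.5, 262.1, 83.8, 96.8] 94.3 [579.6   8.7] [62.6 47. ] 63.0
tin_1 0.56 [160.7, 324.5, 52.9, 48.5] 51.7 [532.8 -87.4] [ 4.3 26.4] 82.0
amber_bottle 0.8 [232.8, 83.8, 48.0, 52.3] 114.6 [492.4 196.6] [19.  19.1] 24.6
```

View pics/w0.png

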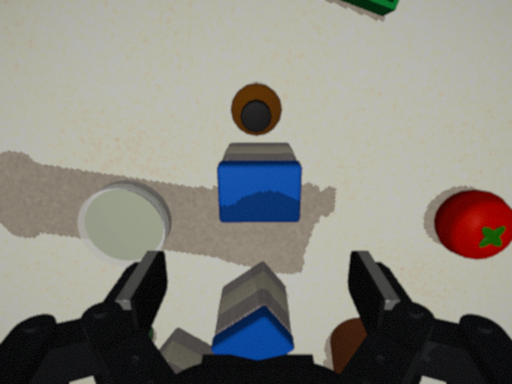

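```bash
python3 -m inch '[[0.06,0.08,0.9,0,0,0,1],[0,0,0.9,0,0,0,1],[0,0,0.9,0,0,0,1],[0,0,0.9,0,0,0,1],[0,0,0.9,0,0,0,1],[0,0,0.9,0,0,0,1],[0,0,0.75,0,0,0,1],[0,0,0,0,0,0,1]]'
python3 -m inch '[[0,0,0,0,0,0,-1],[0,0,0,0,0,0,-1],[0,0,0,0,0,0,-1],[0,0,0,0,0,0,-1],[0,0,0,0,0,0,-1],[0,0,0,0,0,0,-1],[0,0,0,0,0,0,-1],[0,0,0,0,0,0,-1]]' 50
```

```text
clock: 6.25
tool_pos: [520.1, 143.1, 125.6]
orientation: [[-0.438, 0.899, -0.002], [0.899, 0.438, -0.001], [0.0, -0.003, -1.0]]
ft_force: [-0.6, 0.6, 0.4]
width: 85.7
grip_force: 0.0
clock: 7.25
tool_pos: [521.5, 143.4, 127.7]
orientation: [[-0.438, 0.899, 0.001], [0.899, 0.438, 0.001], [0.0, 0.001, -1.0]]
ft_force: [-0.6, -0.3, 6.6]
width: 61.8
grip_force: 55.0
```

```bash
python3 -m inch '[[0,0,-0.5,0,0,0,-1],[0,0,-1,0,0,0,-1],[0,0,-1,0,0,0,-1],[0,0,-1,0,0,0,-1],[0,0,-1,0,0,0,-1],[0,0,-1,0,0,0,-1],[0,0,-1,0,0,0,-1],[0,0,-0.5,0,0,0,-1]]'
python3 -m inch '[[0,0,0,0,0,0,-1],[0,0,0,0,0,0,-1],[0,0,0,0,0,0,-1],[0,0,0,0,0,0,-1],[0,0,0,0,0,0,-1],[0,0,0,0,0,0,-1],[0,0,0,0,0,0,-1],[0,0,0,0,0,0,-1]]'
python3 - <<'E'
from h import *
for l in ["green_tray","yellow_tray"]:
    pass
for n in ["scene","side"]:
    p=grab_frame(n);W=cloud(p);print(read_state()["ft_force"].round(2))
    for l in ["green_tray","yellow_tray"]:
        m=masks_of(p,l)[0];print(read_state()["ft_force"].round(2))
        q=W[m["pixels"]];q=q[~np.isnan(q[:,0])];t=q[q[:,2]>22]
        r=cv2.minAreaRect(t[:,:2].astype(np.float32));c=r[0]
        print(n,l,np.round(r[0],1),np.round(r[1],1),round(r[2],1))
plan(500,200,270,7)
E
```

```text
clock: 8.25
tool_pos: [521.0, 143.4, 268.0]
orientation: [[-0.438, 0.899, 0.001], [0.899, 0.438, 0.001], [0.0, 0.001, -1.0]]
ft_force: [0.0, 0.4, -1.2]
width: 61.4
grip_force: 54.6
clock: 9.25
tool_pos: [520.9, 143.4, 267.0]
orientation: [[-0.438, 0.899, 0.0], [0.899, 0.438, 0.0], [0.0, 0.0, -1.0]]
ft_force: [-0.9, 0.4, -1.3]
width: 61.2
grip_force: 54.6
[ 0.56  1.12 -1.54]
[-0.13 -0.56 -1.25]
scene green_tray [464.9 332.9] [186.   68.6] 7.8
[ 0.05 -0.4  -0.93]
scene yellow_tray [ 441.6 -311.8] [184.1  74.3] 2.1
[ 0.62 -0.3  -1.97]
[-0.08 -1.21 -0.36]
side green_tray [473.7 257.9] [183.6 222.8] 7.2
[ 0.64 -0.62 -1.21]
side yellow_tray [ 440.2 -312.7] [183.4  69.8] 1.9
pos [520.9 143.3 266.9] yaw 25.96 tilt [ 1.e-04  1.e-04 -1.e+00] w 61.2 F [ 0.64 -0.62 -1.21] t 9.55
shift units [ 3.005  0.299 -0.153] turn_z units 3.792
```

```bash
python3 -m inch '[[-0.5,-0.3,0,0,0,0,-1],[-1,-0.6,0,0,0,0,-1],[-1,-0.6,0,0,0,0,-1],[-1,-0.6,0,0,0,0,-1],[-1,-0.6,0,0,0,0,-1],[-1,-0.6,0,0,0,0,-1],[-1,-0.6,0,0,0,0,-1],[-1,-0.6,0,0,0,0,-1]]'
python3 -m inch '[[-1,-0.6,0,0,0,0,-1],[-1,-0.6,0,0,0,0,-1],[-1,-0.6,0,0,0,0,-1],[-1,-0.6,0,0,0,0,-1],[-1,-0.6,0,0,0,0,-1],[-1,-0.6,0,0,0,0,-1],[-1,-0.6,0,0,0,0,-1],[-1,-0.6,0,0,0,0,-1]]'
python3 -m inch '[[-1,-0.6,0,0,0,0,-1],[-1,-0.5,0,0,0,0,-1],[-1,-0.3,0,0,0,0,-1],[-1,-0.3,0,0,0,0.96,-1],[-0.2,0,0,0,0,0.96,-1],[0,0,0,0,0,0.96,-1],[0,0,0,0,0,0.96,-1],[0,0,0,0,0,0.96,-1]]'
python3 - <<'E'
from h import *
plan(491,-310.5,139,2)
p=grab_frame("wrist"); cv2.imwrite("pics/w1.png",p["frame"])
p=grab_frame("side");W=cloud(p)
for m in masks_of(p,"yellow_tray")[:1]:
    q=W[m["pixels"]];q=q[~np.isnan(q[:,0])];t=q[(q[:,2]>22)&(q[:,2]<36)];r=cv2.minAreaRect(t[:,:2].astype(np.float32));print(r)
for m in masks_of(p,"tin_1"):
    q=W[m["pixels"]];q=q[~np.isnan(q[:,0])];print(m["bbox"],np.nanmin(q,0),np.nanmax(q,0))
E
```

```text
clock: 10.55
tool_pos: [505.2, -32.7, 267.0]
orientation: [[-0.437, 0.9, 0.0], [0.9, 0.437, -0.0], [-0.0, 0.0, -1.0]]
ft_force: [0.2, -0.4, -0.8]
width: 61.6
grip_force: 54.6
clock: 11.55
tool_pos: [488.6, -218.3, 267.0]
orientation: [[-0.437, 0.899, -0.0], [0.899, 0.437, -0.0], [-0.0, -0.0, -1.0]]
ft_force: [0.7, 0.5, -0.9]
width: 61.4
grip_force: 54.6
clock: 12.55
tool_pos: [495.0, -307.9, 266.8]
orientation: [[-0.028, 1.0, -0.0], [1.0, 0.028, -0.0], [-0.0, -0.0, -1.0]]
ft_force: [-1.1, 0.3, -1.3]
width: 61.5
grip_force: 54.7
pos [ 495.  -307.9  266.8] yaw 1.62 tilt [-2.e-04 -1.e-04 -1.e+00] w 61.5 F [-1.14  0.32 -1.25] t 12.55
shift units [-0.122 -0.202  6.392] turn_z units -0.075
((440.4743957519531, -312.3579406738281), (183.82461547851562, 70.10298156738281), 1.8071824312210083)
[244.4, 171.5, 22.4, 38.9] [545.31555622 -33.9043276    1.49741021] [608.54990857  40.18153558  99.03266102]
[259.3, 204.0, 30.4, 45.7] [ 426.23416055 -298.31863673    1.36151553] [577.97196602 -90.40805724 299.29416999]
[294.6, 241.5, 43.0, 50.8] [ 4.61633420e+02 -3.34051182e+02 -1.39757917e-01] [ 566.20969382 -277.05361889  237.51015966]
```

View pics/w1.png

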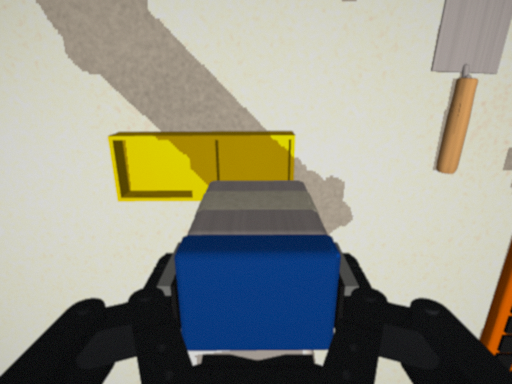

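```bash
python3 -m inch '[[-0.12,-0.2,0.5,0,0,0,-1],[0,0,1,0,0,0,-1],[0,0,1,0,0,0,-1],[0,0,1,0,0,0,-1],[0,0,1,0,0,0,-1],[0,0,1,0,0,0,-1],[0,0,0.8,0,0,0,-1],[0,0,0,0,0,0,-1]]'
python3 -m inch '[[0,0,0.05,0,0,0,-1],[0,0,0.05,0,0,0,-1],[0,0,0.05,0,0,0,-1],[0,0,0.05,0,0,0,-1],[0,0,0.05,0,0,0,-1],[0,0,0,0,0,0,-1],[0,0,0,0,0,0,-1],[0,0,0,0,0,0,-1]]'
```

```text
clock: 13.75
tool_pos: [490.7, -309.3, 139.4]
orientation: [[-0.034, 0.999, -0.002], [0.999, 0.034, 0.001], [0.001, -0.002, -1.0]]
ft_force: [0.2, 0.6, -1.0]
width: 61.5
grip_force: 54.6
clock: 14.75
tool_pos: [491.3, -309.9, 135.9]
orientation: [[-0.034, 0.999, 0.0], [0.999, 0.034, 0.0], [0.0, 0.0, -1.0]]
ft_force: [0.1, 0.5, -1.5]
width: 61.6
grip_force: 54.7
```

```bash
python3 -m inch '[[0,0,0.05,0,0,0,-1],[0,0,0.05,0,0,0,-1],[0,0,0.05,0,0,0,-1],[0,0,0,0,0,0,-1],[0,0,0,0,0,0,-1],[0,0,0,0,0,0,-1],[0,0,0,0,0,0,-1],[0,0,0,0,0,0,-1]]'
```

```text
clock: 15.75
tool_pos: [491.4, -309.8, 132.9]
orientation: [[-0.034, 0.999, 0.0], [0.999, 0.034, 0.0], [0.0, 0.0, -1.0]]
ft_force: [0.4, -0.1, -0.7]
width: 61.6
grip_force: 54.7
```

```bash
python3 -m inch '[[0,0,0.05,0,0,0,-1],[0,0,0.05,0,0,0,-1],[0,0,0,0,0,0,-1],[0,0,0,0,0,0,-1],[0,0,0,0,0,0,-1],[0,0,0,0,0,0,-1],[0,0,0,0,0,0,-1],[0,0,0,0,0,0,-1]]'
```

```text
clock: 16.75
tool_pos: [491.3, -310.1, 132.7]
orientation: [[-0.034, 0.999, 0.001], [0.999, 0.034, 0.001], [0.001, 0.001, -1.0]]
ft_force: [-4.5, 3.6, 12.9]
width: 61.3
grip_force: 56.2
```

```bash
python3 -m inch '[[0,0,0,0,0,0,1],[0,0,0,0,0,0,1],[0,0,0,0,0,0,1],[0,0,-0.4,0,0,0,1],[0,0,-1,0,0,0,1],[0,0,-1,0,0,0,1],[0,0,-1,0,0,0,1],[0,0,-1,0,0,0,1]]'
python3 -m inch '[[0.59,0.22,-0.2,0,0,-0.96,1],[0.57,0.26,-0.2,0,0,-0.96,1],[0.55,0.31,-0.2,0,0,-0.96,1],[0.52,0.36,-0.2,0,0,-0.96,1],[0.49,0.40,-0.2,0,0,-0.96,1],[0.45,0.44,-0.2,0,0,-0.96,1],[0.42,0.47,0,0,0,-0.96,1],[0.37,0.51,0,0,0,-0.96,1]]'
python3 -m inch '[[0.33,0.54,0,0,0,-0.96,1],[0.28,0.56,0,0,0,-0.96,1],[0.24,0.58,0,0,0,-0.96,1],[0.19,0.6,0,0,0,-0.96,1],[0.13,0.62,0,0,0,-0.96,1],[0.08,0.62,0,0,0,-0.96,1],[0.03,0.63,0,0,0,-0.96,1],[-0.02,0.63,0,0,0,-0.96,1]]'
cat >> h.py <<'E'
def wrist(labels=("tin_1",),f=None):
    p=grab_frame("wrist"); W=cloud(p)
    if f: cv2.imwrite(f,p["frame"])
    for l in labels:
        for m in masks_of(p,l):
            q=W[m["pixels"]];q=q[~np.isnan(q[:,0])]
            if len(q)<10: continue
            zt=np.percentile(q[:,2],95);t=q[abs(q[:,2]-zt)<6];r=cv2.minAreaRect(t[:,:2].astype(np.float32))
            print(l,round(m["conf"],2),m["bbox"],zt.round(1),np.round(r[0],1),np.round(r[1],1),round(r[2],1))
E
python3 - <<'E'
from h import *
plan(545,-116,126,79); wrist(["tin_1","sample_jar","yellow_tray"],"pics/w2.png")
E
```

```text
clock: 17.75
tool_pos: [491.5, -310.0, 220.8]
orientation: [[-0.034, 0.999, 0.001], [0.999, 0.034, -0.0], [-0.0, 0.001, -1.0]]
ft_force: [0.8, -0.1, 0.1]
width: 85.2
grip_force: 0.0
clock: 18.75
tool_pos: [522.8, -213.8, 243.9]
orientation: [[-0.649, 0.76, 0.001], [0.76, 0.649, -0.0], [-0.001, 0.0, -1.0]]
ft_force: [-0.3, 0.3, -0.1]
width: 85.4
grip_force: 0.0
clock: 19.75
tool_pos: [554.1, -118.1, 243.9]
orientation: [[-0.981, 0.193, 0.001], [0.193, 0.981, -0.0], [-0.001, -0.0, -1.0]]
ft_force: [-0.4, 0.2, -0.1]
width: 85.4
grip_force: 0.0
pos [ 554.1 -118.1  243.9] yaw 78.9 tilt [ 7.e-04 -3.e-04 -1.e+00] w 85.4 F [-0.44  0.16 -0.1 ] t 19.75
shift units [0.469 0.016 5.894] turn_z units -0.021
tin_1 0.77 [1.0, 107.3, 77.8, 98.1] 98.3 [ 504.5 -286.7] [15.4 43.4] 68.6
tin_1 0.77 [224.1, 124.5, 68.3, 100.8] 94.9 [ 545.9 -113.8] [47.1 62.8] 79.5
tin_1 0.62 [350.2, 138.0, 128.9, 99.1] 94.9 [580.1   6.8] [63.4 47.2] 62.9
sample_jar 0.82 [212.1, 56.5, 58.3, 60.9] 70.1 [ 477.8 -114.9] [39.  39.1] 0.7
yellow_tray 0.59 [1.9, 0.0, 100.3, 188.8] 27.6 [ 454.5 -302.1] [154.   54.8] 1.7
yellow_tray 0.47 [210.8, 58.0, 57.6, 59.1] 70.1 [ 477.8 -114.9] [39.  39.1] 0.7
```

View pics/w2.png

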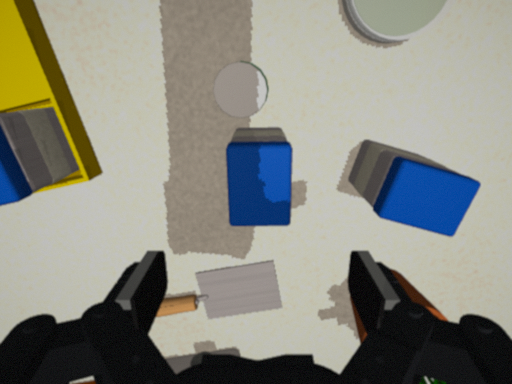

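```bash
python3 -m inch '[[0.45,0.1,0.5,0,0,0,1],[0,0,0.9,0,0,0,1],[0,0,0.9,0,0,0,1],[0,0,0.9,0,0,0,1],[0,0,0.9,0,0,0,1],[0,0,0.9,0,0,0,1],[0,0,0.85,0,0,0,1],[0,0,0,0,0,0,1]]'
python3 -m inch '[[0,0,0,0,0,0,-1],[0,0,0,0,0,0,-1],[0,0,0,0,0,0,-1],[0,0,0,0,0,0,-1],[0,0,0,0,0,0,-1],[0,0,0,0,0,0,-1],[0,0,0,0,0,0,-1],[0,0,0,0,0,0,-1]]' 60
```

```text
clock: 20.95
tool_pos: [544.5, -114.4, 124.2]
orientation: [[-0.981, 0.195, -0.003], [0.195, 0.981, 0.0], [0.003, -0.0, -1.0]]
ft_force: [0.4, 1.1, 0.2]
width: 85.3
grip_force: 0.0
clock: 21.95
tool_pos: [546.2, -114.9, 126.9]
orientation: [[-0.981, 0.195, 0.002], [0.195, 0.981, -0.0], [-0.002, 0.0, -1.0]]
ft_force: [-1.5, -0.4, 5.6]
width: 45.6
grip_force: 63.2
```

```bash
python3 -m inch '[[0,0,-0.5,0,0,0,-1],[0,0,-1,0,0,0,-1],[0,0,-1,0,0,0,-1],[0,0,-1,0,0,0,-1],[0,0,-1,0,0,0,-1],[0,0,-1,0,0,0,-1],[0,0,-1,0,0,0,-1],[0,0,-0.5,0,0,0,-1]]'
python3 -m inch '[[0,0,0,0,0,0,-1],[0,0,0,0,0,0,-1],[0,0,0,0,0,0,-1],[0,0,0,0,0,0,-1],[0,0,0,0,0,0,-1],[0,0,0,0,0,0,-1],[0,0,0,0,0,0,-1],[0,0,0,0,0,0,-1]]'
python3 - <<'E'
from h import *
plan(465,332.5,267,97.5)
E
```

```text
clock: 22.95
tool_pos: [545.1, -114.3, 266.2]
orientation: [[-0.981, 0.195, -0.0], [0.195, 0.981, 0.0], [0.0, 0.0, -1.0]]
ft_force: [-0.6, -0.4, -4.6]
width: 45.4
grip_force: 62.3
clock: 23.95
tool_pos: [545.5, -114.6, 265.9]
orientation: [[-0.981, 0.195, 0.0], [0.195, 0.981, 0.0], [-0.0, 0.0, -1.0]]
ft_force: [-0.0, -0.2, -5.4]
width: 45.7
grip_force: 62.3
pos [ 545.5 -114.6  265.9] yaw 78.76 tilt [ 2.e-04  1.e-04 -1.e+00] w 45.7 F [-0.01 -0.15 -5.38] t 23.95
shift units [ 8.307 21.139 -0.051] turn_z units -3.749
```

```bash
python3 -m inch '[[0.2,0.7,-0.2,0,0,0,-1],[0.27,1,-0.2,0,0,0,-1],[0.27,1,0,0,0,0,-1],[0.27,1,0,0,0,0,-1],[0.27,1,0,0,0,0,-1],[0.27,1,0,0,0,0,-1],[0.27,1,0,0,0,0,-1],[0.27,1,0,0,0,0,-1]]'
python3 -m inch '[[0.27,1,0,0,0,0,-1],[0.27,1,0,0,0,0,-1],[0.27,1,0,0,0,0,-1],[0.27,1,0,0,0,0,-1],[0.27,1,0,0,0,0,-1],[0.27,1,0,0,0,0,-1],[0.27,1,0,0,0,0,-1],[0.27,1,0,0,0,0,-1]]'
python3 -m inch '[[0.27,1,0,0,0,0,-1],[0.27,1,0,0,0,0,-1],[0.27,1,0,0,0,0,-1],[0.27,1,0,0,0,0,-1],[0.1,0.7,0,0,0,-0.93,-1],[0.05,0.5,0,0,0,-0.93,-1],[0.05,0.5,0,0,0,-0.93,-1],[0.02,0.5,0,0,0,-0.93,-1]]'
python3 - <<'E'
from h import *
p=grab_frame("side");W=cloud(p)
for n in ["side","scene"]:
    p=grab_frame(n);W=cloud(p);h=cv2.cvtColor(p["frame"],cv2.COLOR_BGR2HSV)
    m=(h[...,0]>45)&(h[...,0]<80)&(h[...,1]>100)&(W[...,2]>22)&(W[...,2]<36)&(W[...,1]>270)&(W[...,1]<400)&(W[...,0]<600)&(W[...,0]>340)
    r=cv2.minAreaRect(W[m][:,:2].astype(np.float32));print(n,m.sum(),r)
plan(514.6,338.4,142,97.4)
E
```

```text
clock: 24.95
tool_pos: [534.2, 46.6, 274.2]
orientation: [[-0.981, 0.194, 0.0], [0.194, 0.981, 0.001], [-0.0, 0.001, -1.0]]
ft_force: [-0.1, -0.4, -4.3]
width: 45.7
grip_force: 62.5
clock: 25.95
tool_pos: [523.1, 211.5, 274.0]
orientation: [[-0.981, 0.195, 0.0], [0.195, 0.981, 0.0], [-0.0, 0.0, -1.0]]
ft_force: [1.3, 0.2, -5.6]
width: 45.3
grip_force: 62.5
clock: 26.95
tool_pos: [517.0, 337.8, 273.8]
orientation: [[-0.991, -0.131, -0.0], [-0.131, 0.991, -0.0], [0.0, -0.0, -1.0]]
ft_force: [0.1, 0.1, -3.8]
width: 45.5
grip_force: 62.5
side 401 ((463.31854248046875, 331.2253723144531), (181.14990234375, 71.79661560058594), 7.69326114654541)
scene 715 ((467.6195983886719, 335.0666809082031), (179.95904541015625, 65.14282989501953), 7.951478958129883)
pos [516.8 337.9 273.7] yaw 97.36 tilt [-3.e-04  2.e-04 -1.e+00] w 45.5 F [-0.24  0.03 -5.2 ] t 27.1
shift units [0.104 0.037 6.586] turn_z units -0.008
```

```bash
python3 -m inch '[[0.08,0.1,0.5,0,0,0,-1],[0,0,1,0,0,0,-1],[0,0,1,0,0,0,-1],[0,0,1,0,0,0,-1],[0,0,1,0,0,0,-1],[0,0,1,0,0,0,-1],[0,0,1,0,0,0,-1],[0,0,0.3,0,0,0,-1]]'
python3 -m inch '[[0,0,0,0,0,0,-1],[0,0,0.05,0,0,0,-1],[0,0,0.05,0,0,0,-1],[0,0,0.05,0,0,0,-1],[0,0,0.03,0,0,0,-1],[0,0,0,0,0,0,-1],[0,0,0,0,0,0,-1],[0,0,0,0,0,0,-1]]'
```

```text
clock: 28.1
tool_pos: [514.3, 337.5, 136.0]
orientation: [[-0.992, -0.127, -0.003], [-0.127, 0.992, -0.002], [0.003, -0.002, -1.0]]
ft_force: [-1.4, -0.7, -3.6]
width: 45.3
grip_force: 62.3
clock: 29.1
tool_pos: [515.3, 338.6, 134.3]
orientation: [[-0.992, -0.128, 0.0], [-0.128, 0.992, 0.0], [-0.0, 0.0, -1.0]]
ft_force: [1.0, -0.5, -5.7]
width: 45.2
grip_force: 62.3
```

```bash
python3 -m inch '[[0,0,0.05,0,0,0,-1],[0,0,0.05,0,0,0,-1],[0,0,0.05,0,0,0,-1],[0,0,0,0,0,0,-1],[0,0,0,0,0,0,-1],[0,0,0,0,0,0,-1],[0,0,0,0,0,0,-1],[0,0,0,0,0,0,-1]]'
```

```text
clock: 30.1
tool_pos: [515.3, 338.6, 131.9]
orientation: [[-0.992, -0.128, 0.0], [-0.128, 0.992, 0.0], [-0.0, 0.0, -1.0]]
ft_force: [-3.6, -1.9, 6.1]
width: 45.0
grip_force: 63.4
```

```bash
python3 -m inch '[[0,0,0,0,0,0,1],[0,0,0,0,0,0,1],[0,0,0,0,0,0,1],[0,0,-0.4,0,0,0,1],[0,0,-1,0,0,0,1],[0,0,-1,0,0,0,1],[0,0,-1,0,0,0,1],[0,0,-1,0,0,0,1]]'
python3 -m inch '[[-0.06,-1,-0.2,0,0,0,1],[-0.06,-1,-0.2,0,0,0,1],[-0.06,-1,-0.2,0,0,0,1],[-0.06,-1,-0.2,0,0,0,1],[-0.06,-1,-0.2,0,0,0,1],[-0.06,-1,-0.2,0,0,0,1],[-0.06,-1,0,0,0,0,1],[-0.06,-1,0,0,0,0,1]]'
python3 -m inch '[[-0.06,-1,0,0,0,0,1],[-0.06,-1,0,0,0,0,1],[-0.06,-1,0,0,0,0,1],[-0.06,-1,0,0,0,0,1],[-0.06,-1,0,0,0,0,1],[-0.06,-0.55,0,0,0,0.98,1],[-0.11,-0.55,0,0,0,0.98,1],[-0.15,-0.54,0,0,0,0.98,1]]'
python3 -m inch '[[-0.2,-0.52,0,0,0,0.98,1],[-0.24,-0.5,0,0,0,0.98,1],[-0.29,-0.48,0,0,0,0.98,1],[-0.32,-0.45,0,0,0,0.98,1],[0,0,0.3,0,0,0,1],[0,0,0.3,0,0,0,1],[0,0,0.3,0,0,0,1],[0,0,0,0,0,0,1]]'
python3 - <<'E'
from h import *
plan(580,6.5,127,63); wrist(["tin_1"],"pics/w3.png")
E
```

```text
clock: 31.1
tool_pos: [515.5, 338.7, 220.6]
orientation: [[-0.992, -0.128, 0.001], [-0.128, 0.992, 0.001], [-0.001, 0.001, -1.0]]
ft_force: [0.0, 1.0, -0.6]
width: 85.3
grip_force: 0.0
clock: 32.1
tool_pos: [545.5, 179.8, 243.3]
orientation: [[-0.992, -0.128, -0.0], [-0.128, 0.992, 0.0], [0.0, 0.0, -1.0]]
ft_force: [0.1, -0.3, 0.2]
width: 85.4
grip_force: 0.0
clock: 33.1
tool_pos: [572.0, 49.1, 243.2]
orientation: [[-0.991, 0.131, -0.0], [0.131, 0.991, 0.0], [0.0, 0.0, -1.0]]
ft_force: [-0.5, 0.4, -0.2]
width: 85.4
grip_force: 0.0
clock: 34.1
tool_pos: [581.8, 7.4, 224.4]
orientation: [[-0.892, 0.452, -0.002], [0.452, 0.892, 0.0], [0.001, -0.001, -1.0]]
ft_force: [-0.0, -0.0, -0.1]
width: 85.2
grip_force: 0.0
pos [581.8   7.4 224.4] yaw 63.12 tilt [-1.6e-03  1.0e-04 -1.0e+00] w 85.2 F [-0.03 -0.02 -0.12] t 34.1
shift units [ 0.054 -0.08   4.872] turn_z units 0.025
tin_1 0.92 [207.7, 148.2, 93.3, 89.3] 94.8 [579.7   7.6] [63.  46.6] 62.8
tin_1 0.63 [121.7, 1.6, 120.0, 45.5] 27.2 [447.   14.6] [84.4 31.6] 63.2
```

View pics/w3.png

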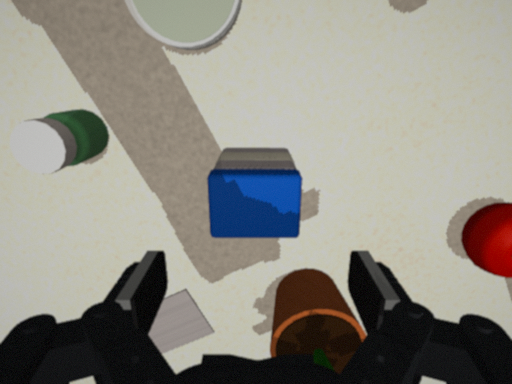

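```bash
python3 -m inch '[[0.05,-0.06,0.6,0,0,0,1],[0,0,0.9,0,0,0,1],[0,0,0.9,0,0,0,1],[0,0,0.9,0,0,0,1],[0,0,0.9,0,0,0,1],[0,0,0.65,0,0,0,1],[0,0,0,0,0,0,1],[0,0,0,0,0,0,1]]'
python3 -m inch '[[0,0,0,0,0,0,-1],[0,0,0,0,0,0,-1],[0,0,0,0,0,0,-1],[0,0,0,0,0,0,-1],[0,0,0,0,0,0,-1],[0,0,0,0,0,0,-1],[0,0,0,0,0,0,-1],[0,0,0,0,0,0,-1]]' 60
```

```text
clock: 35.2
tool_pos: [581.4, 6.2, 128.8]
orientation: [[-0.891, 0.453, 0.001], [0.453, 0.891, 0.0], [-0.001, 0.001, -1.0]]
ft_force: [0.1, 0.1, 0.9]
width: 85.6
grip_force: 0.0
clock: 36.2
tool_pos: [581.4, 5.8, 129.3]
orientation: [[-0.891, 0.454, 0.001], [0.454, 0.891, -0.0], [-0.001, 0.001, -1.0]]
ft_force: [-1.3, -1.1, 6.4]
width: 61.2
grip_force: 67.5
```

```bash
python3 -m inch '[[0,0,-0.5,0,0,0,-1],[0,0,-1,0,0,0,-1],[0,0,-1,0,0,0,-1],[0,0,-1,0,0,0,-1],[0,0,-1,0,0,0,-1],[0,0,-1,0,0,0,-1],[0,0,-1,0,0,0,-1],[0,0,-0.5,0,0,0,-1]]'
python3 -m inch '[[0,0,0,0,0,0,-1],[0,0,0,0,0,0,-1],[0,0,0,0,0,0,-1],[0,0,0,0,0,0,-1],[0,0,0,0,0,0,-1],[0,0,0,0,0,0,-1],[0,0,0,0,0,0,-1],[0,0,0,0,0,0,-1]]'
```

```text
clock: 37.2
tool_pos: [580.6, 6.6, 268.7]
orientation: [[-0.892, 0.453, 0.0], [0.453, 0.892, 0.0], [0.0, 0.0, -1.0]]
ft_force: [1.1, -0.3, -4.6]
width: 61.1
grip_force: 66.8
clock: 38.2
tool_pos: [580.9, 6.3, 268.3]
orientation: [[-0.891, 0.453, 0.0], [0.453, 0.891, 0.0], [-0.0, 0.0, -1.0]]
ft_force: [0.3, -0.0, -4.0]
width: 61.0
grip_force: 66.8
```

```bash
python3 -m inch '[[0.81,0.58,-0.3,0,0,0,-1],[0.81,0.58,-0.3,0,0,0,-1],[0.81,0.58,0,0,0,0,-1],[0.81,0.58,0,0,0,0,-1],[0.81,0.58,0,0,0,0,-1],[0.81,0.58,0,0,0,0,-1],[0.81,0.58,0,0,0,0,-1],[0.81,0.58,0,0,0,0,-1]]'
python3 -m inch '[[0.81,0.58,0,0,0,0,-1],[0.81,0.58,0,0,0,0,-1],[0.81,0.58,0,0,0,0,-1],[0.81,0.58,0,0,0,0,-1],[0.42,0.28,0,0,0,0.92,-1],[0.44,0.24,0,0,0,0.92,-1],[0.46,0.2,0,0,0,0.92,-1],[0.47,0.17,0,0,0,0.92,-1]]'
python3 -m inch '[[0.48,0.13,0,0,0,0.92,-1],[0.49,0.09,0,0,0,0.92,-1],[0.5,0.05,0,0,0,0.92,-1],[0.5,0.01,0,0,0,0.92,-1],[0.5,-0.03,0,0,0,0.92,-1],[0.49,-0.07,0,0,0,0.92,-1],[0.49,-0.11,0,0,0,0.92,-1],[0.48,-0.15,0,0,0,0.92,-1]]'
python3 - <<'E'
from h import *
plan(415.7,326.4,138.5,7.6); wrist(["tin_1","green_tray"],"pics/w4.png"); print(read_state()["ft_force"])
E
```

```text
clock: 39.2
tool_pos: [507.1, 148.3, 280.4]
orientation: [[-0.891, 0.453, 0.0], [0.453, 0.891, 0.0], [-0.0, 0.0, -1.0]]
ft_force: [-0.3, 0.4, -4.8]
width: 61.2
grip_force: 67.5
clock: 40.2
tool_pos: [450.7, 253.5, 280.5]
orientation: [[-0.701, 0.713, 0.0], [0.713, 0.701, 0.0], [0.0, 0.0, -1.0]]
ft_force: [0.1, 0.5, -4.4]
width: 61.5
grip_force: 67.5
clock: 41.2
tool_pos: [411.0, 323.0, 280.4]
orientation: [[-0.134, 0.991, 0.0], [0.991, 0.134, 0.0], [0.0, 0.0, -1.0]]
ft_force: [-0.4, -0.6, -5.3]
width: 61.1
grip_force: 67.5
pos [411.  323.  280.4] yaw 7.69 tilt [ 2.e-04  2.e-04 -1.e+00] w 61.1 F [-0.42 -0.59 -5.27] t 41.2
shift units [0.136 0.253 7.096] turn_z units 0.018
tin_1 0.82 [175.7, 176.9, 162.6, 168.7] 246.0 [411.  325.5] [64. 48.] 7.6
tin_1 0.67 [323.8, 134.8, 101.5, 75.9] 99.8 [515.3 340.2] [62.8 46.4] 8.0
green_tray 0.65 [221.4, 120.1, 181.6, 71.4] 27.7 [466.  335.7] [182.4  67.8] 7.8
[-0.48476515  0.53069976 -4.74464204]
```

View pics/w4.png

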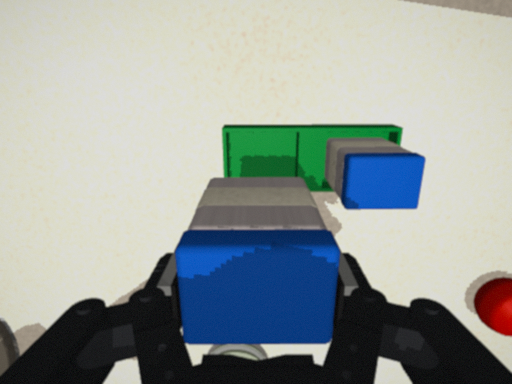

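```bash
python3 -m inch '[[0.14,0.27,0.5,0,0,0,-1],[0,0,1,0,0,0,-1],[0,0,1,0,0,0,-1],[0,0,1,0,0,0,-1],[0,0,1,0,0,0,-1],[0,0,1,0,0,0,-1],[0,0,1,0,0,0,-1],[0,0,0.5,0,0,0,-1]]'
python3 -m inch '[[0,0,0.1,0,0,0,-1],[0,0,0.05,0,0,0,-1],[0,0,0.05,0,0,0,-1],[0,0,0.05,0,0,0,-1],[0,0,0,0,0,0,-1],[0,0,0,0,0,0,-1],[0,0,0,0,0,0,-1],[0,0,0,0,0,0,-1]]'
```

```text
clock: 42.35
tool_pos: [416.2, 325.5, 138.8]
orientation: [[-0.136, 0.991, -0.001], [0.991, 0.136, -0.002], [-0.002, -0.001, -1.0]]
ft_force: [-0.5, -0.1, -4.8]
width: 61.0
grip_force: 67.4
clock: 43.35
tool_pos: [416.1, 326.4, 135.3]
orientation: [[-0.137, 0.991, 0.0], [0.991, 0.137, 0.0], [0.0, 0.0, -1.0]]
ft_force: [0.7, -0.3, -4.7]
width: 61.1
grip_force: 67.4
```

```bash
python3 -m inch '[[0,0,0.05,0,0,0,-1],[0,0,0.04,0,0,0,-1],[0,0,0,0,0,0,-1],[0,0,0,0,0,0,-1],[0,0,0,0,0,0,-1],[0,0,0,0,0,0,-1],[0,0,0,0,0,0,-1],[0,0,0,0,0,0,-1]]'
```

```text
clock: 44.35
tool_pos: [416.2, 326.5, 134.3]
orientation: [[-0.137, 0.991, -0.0], [0.991, 0.137, 0.001], [0.001, 0.0, -1.0]]
ft_force: [-2.8, -1.9, 6.8]
width: 61.3
grip_force: 68.6
```

```bash
python3 -m inch '[[0,0,0,0,0,0,0.85],[0,0,0,0,0,0,0.85],[0,0,0,0,0,0,0.85],[0,0,-0.4,0,0,0,0.85],[0,0,-1,0,0,0,0.85],[0,0,-1,0,0,0,0.85],[0,0,-1,0,0,0,0.85],[0,0,-1,0,0,0,0.85]]'
python3 -m inch '[[0,0,-1,0,0,0,0.85],[0,0,-1,0,0,0,0.85],[0,0,-1,0,0,0,0.85],[0,0,-1,0,0,0,0.85],[0,0,0,0,0,0,0.85],[0,0,0,0,0,0,0.85],[0,0,0,0,0,0,0.85],[0,0,0,0,0,0,0.85]]'
python3 - <<'E'
from h import *
lids(); wrist(["tin_1"]); print(read_state()["clock"])
for n in ["side"]:
    p=grab_frame(n);cv2.imwrite("pics/side9.png",p["frame"]);W=cloud(p)
    for l in ["amber_bottle","sample_jar","tomato","petri_dishes","spatula"]:
        for m in masks_of(p,l)[:1]:
            q=W[m["pixels"]];q=q[~np.isnan(q[:,0])];print(l,np.median(q,0).round(),m["bbox"])
E
```

```text
clock: 45.35
tool_pos: [416.2, 326.4, 222.8]
orientation: [[-0.137, 0.991, 0.001], [0.991, 0.137, 0.001], [0.001, 0.001, -1.0]]
ft_force: [-0.3, -0.8, -0.1]
width: 78.7
grip_force: 0.0
clock: 46.35
tool_pos: [415.9, 326.1, 300.8]
orientation: [[-0.137, 0.991, -0.001], [0.991, 0.137, -0.001], [-0.001, -0.001, -1.0]]
ft_force: [0.6, -0.2, -0.2]
width: 78.9
grip_force: 0.0
scene 148 102.2 [ 496.  -303.2] [55.  39.5] 8.4
scene 567 101.5 [418.7 330.2] [59.8 42. ] 7.8
scene 776 101.5 [517.2 339.8] [62.2 44.3] 7.6
side 225 99.7 [514.  334.3] [62.8 48.7] 6.6
side 253 99.5 [413.1 323.5] [58.8 49.7] 6.1
side 621 100.0 [ 489.  -312.8] [62.3 46.4] 2.4
tin_1 0.96 [315.3, 133.2, 92.0, 70.6] 99.8 [515.5 340.4] [62.9 46.5] 7.9
tin_1 0.84 [224.4, 134.2, 69.4, 67.9] 99.9 [416.1 329.6] [63.1 46.7] 7.8
46.55
amber_bottle [486. 181.  61.] [183.5, 142.3, 15.7, 36.5]
sample_jar [ 470. -128.   58.] [242.7, 232.7, 13.4, 27.2]
tomato [726. 172.  46.] [256.1, 125.4, 21.6, 19.5]
petri_dishes [418.  16.  26.] [184.1, 206.8, 37.0, 33.1]
spatula [ 691. -192.    4.] [315.9, 209.2, 66.5, 63.7]
```

View pics/side9.png

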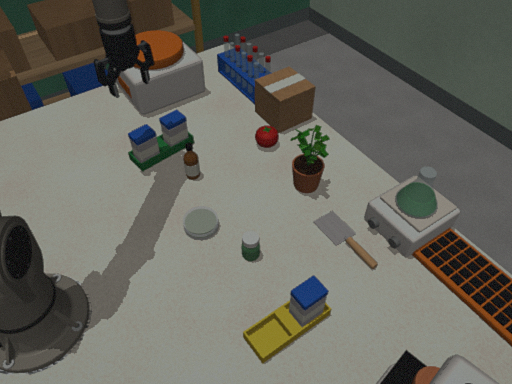

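The side picture shows two tins upright in the green tray at (144,142) and (174,128). The third is upright in the yellow tray at (309,298). All three lids are at about 100 mm, which means they stand on the tray floor, and the bystanders have not moved.

```bash
python3 -c "
from bench import *
print(job_done())"
```

```text
the job is handed in; nothing more can be done
None
```

I handed the job in at about 47 s, with the two full tins upright in the green tray, the nearly empty one upright in the yellow tray, and none of the loose items shifted in the last camera check.

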